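# Start priming the sample pump

## Task

Start priming the pump at the white control box on the bench: press the white rocker fully over to on, then press the blue rocker fully over to on (a rocker is on when its end with the dot, the end away from the buttons, is down), and only then press the round green button fully in. Keep it pressed: the program finishes while the fingers still hold the green button down. Leave the yellow rocker off and the red button alone, lift nothing, and leave the beaker, the dropper bottle and the timer standing where they are.

Things in the scene. Friction and masses are not known exactly. Their poses are not given: they have to be found in the camera images.
- pump_box: fixed white control box, 170 (x) x 225 (y) x 55 mm high, level grey top face; origin at the centre of its underside; its x axis points away from the robot (turned up to 0.4 rad), y left, z up. Three rockers in a row at its x = +30, y = -66, 0, +66 mm, two round buttons at x = -45, y = -40, +40 mm; which colour is at which place varies
- white_dot (a point): point on top of the white rocker's dot end (black dot), 16 mm from its pivot toward the box's +x; about 21 mm above the box's top face when off, 15 mm when on (the far edge of that end: 24 and 15 mm, its top level when on). To switch on, press the dot end straight down: it needs about 3 N, moves stiffly with no snap and stays where it is left, so press it right down
- blue_dot (a point): the same point on the blue rocker (white dot); same size, heights and behaviour as the white one
- yellow_dot (a point): the same point on the yellow rocker (black dot); same size, heights and behaviour; to be left off
- white_rocker (a joint): tilt of the white rocker, rad: -0.2 off (dot end up; starts -0.2 to -0.14), +0.2 on (dot end down). Each rocker is a see-saw paddle 48 mm long (along the box's x), 28 mm wide, with a shallow V-shaped top, its pivot 12 mm above the box's top face, in a black frame 62 x 40 mm, 9 mm high
- blue_rocker (a joint): tilt of the blue rocker, rad: -0.2 off, +0.2 on
- yellow_rocker (a joint): tilt of the yellow rocker, rad: -0.2 off, +0.2 on; starts off and stays off
- green_button_top (a point): centre of the top of the round green push button, 30 mm wide, 22 mm above the box's top face when out and 16 mm when fully in, in a round black housing 46 mm wide and 12 mm high; moves with the button, which is pressed straight down
- green_button (a joint): how far the green button is pressed in, m: 0 out, 0.006 fully in; a spring pushes it back, rising to about 5 N when fully in, where it meets a firm stop
- red_button_top (a point): centre of the top of the red push button, same shape; must not be pressed
- red_button (a joint): how far the red button is pressed in, m: 0 out, 0.006 fully in
- beaker: small clear beaker standing loose to the left of the box, 50 mm wide, 59 mm high; origin at the centre of its underside
- dropper_bottle: small brown dropper bottle with a black top standing loose to the right of the box, 30 mm wide, 94 mm high; origin at the centre of its underside. Further right, not part of the job, a big cream instrument cabinet is fixed on the bench, 178 mm high, from x = 0.50 to 0.84 m and y = -0.57 to -0.11 m: pass above it or round it
- timer: cream bench timer standing loose behind the box, 40 x 64 x 64 mm; origin at the centre of its underside

How it is judged:
By the outcome, as a careful person would: the job done as asked, in the order asked, and still so for the second after the job is handed in, while the arm keeps its last pose, push and grip.
It also fails if it takes over 45 s, if anything falls off the work surface, if the arm or the gripper's body presses on something with over 40 N, if the wrist force passes 120 N, or if a joint passes its speed limit or range.

## Robot

A 7-joint arm with a two-finger parallel gripper is mounted at the origin on a cart in front of the work surface, level with it; the furniture and walls round the work are solid. World frame = base frame: x ahead of the robot, y to its left, z up, the work surface at z = 0. Lengths are in m, angles in degrees, forces in N, time in s.
With the tool pointing down it reaches from about 0.425 to 0.875 m from the base axis. Payload 8.4 kg.
Tool frame: the origin (TCP) lies at the centre of the arm's flange, where the gripper is bolted on; the fingertips stand 173 mm ahead of it and the grasp point (between the pads) lies arm.grip_depth ahead of it (arm.grip_depth is the distance from the TCP to the grasp point, in m); z points along the fingers, y is the line along which they close (so a half turn about z gives the same grasp; the last joint's range is limited). The gripper opens to 85 mm and grips with 20 to 120 N. Pads are 22 mm wide; open, the fingers measure 114 mm over their backs; the gripper's body (76 mm by 85 mm) begins 54 mm behind the grasp point. The pads swing forward as they close: fully open they stand 13 mm farther back than shut.
Start: joints at [-78.449, 19.091, 2.286, 83.961, -0.768, 76.965, -3.352], TCP at [0.193, 0.621, 0.405] pointing down, gripper open.
Joint ranges: [-147.57, 147.57], [-21.85, 119.76], [-74.77, 79.35], [14.55, 137.4], [-85.83, 265.84], [4.83, 119.75], [-152.11, 152.11]. Speed limits (degrees/s): [127.2, 127.2, 159.86, 159.86, 180, 180, 180].

## Interface

Orientations are given as a 3x3 rotation matrix whose columns are the frame's x, y, z axes.
In Python, from workcell import arm gives the robot as it stands. Calls block until the motion is done:
- arm.move_to(position, orientation): joint-space move of the TCP to a pose.
- arm.servo_line(position, attitude=None, v=0.15): straight line of the TCP; attitude=None keeps the orientation; v is the mean speed in m/s.
- arm.move_joints(angles): joint-space move.
- arm.move_gripper(opening, effort=None): opening from 0.0 (shut) to 1.0 (fully open); effort is the grip in N (None keeps the last); returns when the fingers have stopped.
- arm.hold(seconds).
- arm.solve_ik(position, orientation): joint angles nearest the present ones, or None.
- arm.read_state(): the state.
- arm.read_camera(name): name is "scene" or "top"; returns a dict with "img" (420x560x3 uint8, red, green, blue), "intrinsics" (3x3 intrinsics, pixels), "pose" (4x4, takes a point from camera to world coordinates). Camera axes: x right, y down, z forward; pixel columns grow to the right and rows downward; lengths in m; the calibration is good to about 2 mm. A picture is of the moment at which its call begins. There is no depth.
A pose or a line that the arm cannot do raises arm.PlanningError and nothing moves.
- arm.job_done(): hands the job in; it is judged then, once.
The state is a dict: "time_s": time; "qpos": joint angles; "joint_vel": joint speeds; "tau": joint torques, N m; "eef_pos": TCP position; "orientation": TCP orientation; "ft_force": force on the tool from outside, world axes, zero at the start; "torque": the same for the moment, N m; "opening": opening from 0.0 (shut) to 1.0 (fully open); "finger_force": force on a finger pad.
Only numpy, scipy, OpenCV 4.12 (cv2) and the standard library are available. Lean on these libraries where they do the work, as an engineer would, in place of code of your own. Each camera call takes 0.05 s, during which the arm holds its last target. There are 200 camera calls.

## Working session

There is one attempt and no reset: what is moved stays moved. The work goes in short steps, each a Python script; the robot and the scene stay as the last script left them, time stands still between calls to the robot, and variables do not carry over. Pictures are saved under pics/ and viewed, at most 10 in all, crops included, and the job is handed in when it is done.

```bash
mkdir -p pics; ls; python3 - <<'E'
from workcell import arm
import cv2,numpy as np
for n in("scene","top"):
    c=arm.read_camera(n); cv2.imwrite(f"pics/{n}0.png",c["img"][:,:,::-1]); np.savez(f"{n}0.npz",**c)
    print(n,c["intrinsics"].tolist(),c["pose"].round(4).tolist())
s=arm.read_state(); print(s["time_s"],s["eef_pos"],s["orientation"],s["opening"],arm.grip_depth,s["ft_force"])
E
```

```text
pics
scene [[448.98482971245403, 0.0, 276.8092917323522], [0.0, 448.98482971245403, 199.86658388048284], [0.0, 0.0, 1.0]] [[0.6562, -0.5148, 0.5517, 0.0739], [-0.7546, -0.4378, 0.4889, -0.1908], [-0.0102, -0.7371, -0.6757, 0.6387], [0.0, 0.0, 0.0, 1.0]]
top [[425.4136807202365, 0.0, 276.65870877965466], [0.0, 425.4136807202365, 208.64172574604768], [0.0, 0.0, 1.0]] [[0.1503, -0.9675, 0.2035, 0.3819], [-0.9886, -0.1482, 0.0256, 0.2045], [0.0054, -0.205, -0.9787, 0.9767], [0.0, 0.0, 0.0, 1.0]]
0.1 [0.19255023 0.62066213 0.40391471] [[-9.55095775e-01  2.96297050e-01 -3.43874700e-04]
 [ 2.96297234e-01  9.55094719e-01 -1.42345012e-03]
 [-9.33311615e-05 -1.46142032e-03 -9.99998928e-01]] 0.9953560587902207 0.1547 [-0.17995854 -0.16132202 -0.93255967]
```

View pics/scene0.png

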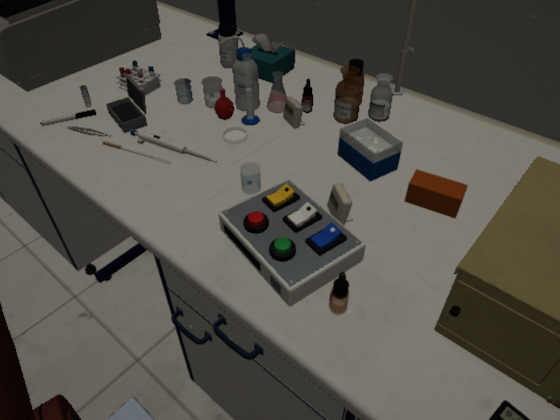

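View pics/top0.png

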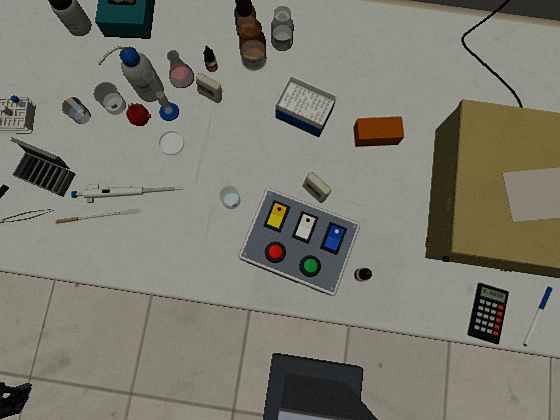

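The box, left to right (+y to -y), has yellow, white and blue rockers, at top-view pixels (277,216), (305,226) and (335,238). Red is at (275,252) and green at (311,266). Next I'll zoom in and triangulate.

```bash
cat > seg.py <<'E'
import cv2,numpy as np
def load(f): 
    d=np.load(f); return d["img"],d["intrinsics"],d["pose"]
def masks(img):
    h=cv2.cvtColor(img,cv2.COLOR_RGB2HSV).astype(int); H,S,V=h[...,0],h[...,1],h[...,2]
    return dict(red=((H<8)|(H>172))&(S>150)&(V>60),green=(H>45)&(H<80)&(S>120)&(V>50),
      yellow=(H>18)&(H<32)&(S>170)&(V>90),blue=(H>105)&(H<125)&(S>150)&(V>70))
def blob(m,box):
    mm=np.zeros(m.shape,np.uint8); x0,y0,x1,y1=box; mm[y0:y1,x0:x1]=m[y0:y1,x0:x1]
    n,l,s,c=cv2.connectedComponentsWithStats(mm); k=1+np.argmax(s[1:,4]); return c[k],s[k]
def proj(P,K,T):
    p=(np.linalg.inv(T)@np.r_[P,1])[:3]; q=K@p; return q[:2]/q[2]
def tri(obs): # [(uv,K,T)]
    A=[];b=[]
    for uv,K,T in obs:
        d=T[:3,:3]@np.linalg.inv(K)@np.r_[uv,1]; d/=np.linalg.norm(d); M=np.eye(3)-np.outer(d,d); A.append(M); b.append(M@T[:3,3])
    return np.linalg.lstsq(np.vstack(A),np.hstack(b),rcond=None)[0]
BOX={"scene":(210,170,370,300),"top":(235,180,365,300)}
E
python3 - <<'E'
from seg import *
D={n:load(n+"0.npz") for n in BOX}
B={}
for n,(i,K,T) in D.items():
    for c,m in masks(i).items(): B[n,c],s=blob(m,BOX[n]); print(n,c,B[n,c].round(1),s)
for c in("red","green","yellow","blue"): print(c,tri([(B[n,c],D[n][1],D[n][2]) for n in D]).round(4))
a=cv2.resize(D["scene"][0][175:300,210:370],None,fx=4.5,fy=4.5,interpolation=cv2.INTER_CUBIC)
cv2.imwrite("pics/zs.png",a[:,:,::-1])
a=cv2.resize(D["top"][0][180:300,230:370],None,fx=5,fy=5,interpolation=cv2.INTER_CUBIC)
cv2.imwrite("pics/zt.png",a[:,:,::-1])
E
```

```text
scene red [255.4 216.9] [248 212  16  11 145]
scene green [282.  243.5] [274 238  17  13 170]
scene yellow [280.  194.4] [267 184  27  20 261]
scene blue [325.4 235.2] [311 223  30  24 325]
top red [274.9 251.1] [269 245  13  14 147]
top green [310.1 265.2] [304 259  13  14 148]
top yellow [276.2 215.3] [267 203  20  25 273]
top blue [333.3 237.8] [324 225  20  26 274]
red [0.4776 0.2182 0.0724]
green [0.4596 0.1402 0.073 ]
yellow [0.5558 0.2272 0.0682]
blue [0.5257 0.0982 0.0687]
```

View pics/zs.png

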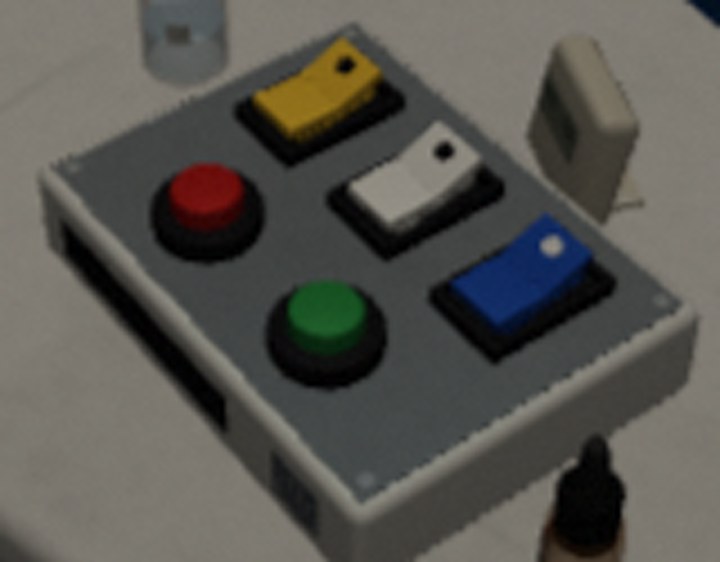

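View pics/zt.png

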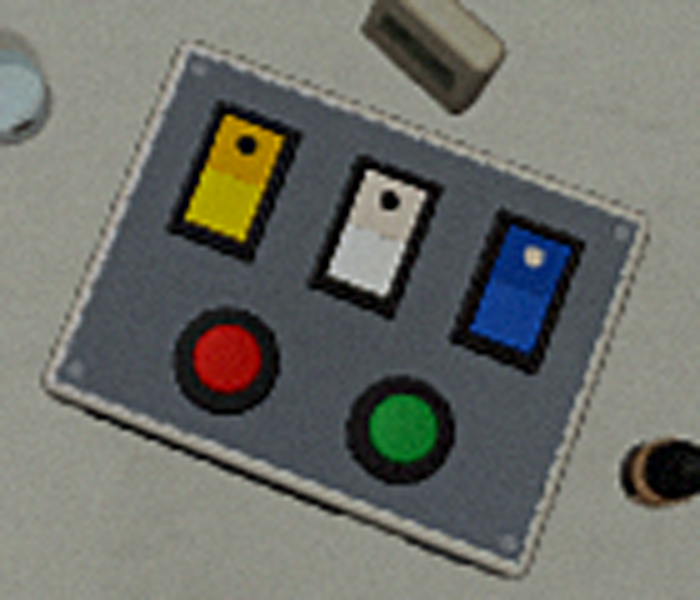

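```bash
cat > fit.py <<'E'
from seg import *
from scipy.optimize import least_squares
D={n:load(n+"0.npz") for n in BOX}
f=lambda x,y,s,o:(np.array([x,y])+.5)/s-.5+o
obs={}
for k,s,t in(("white",(444,150),(389,201)),("blue",(551,244),(535,257)),("yellow",(346,65),(246,145)),("red",(207,185),(227,357)),("green",(327,304),(403,426))):
    obs[k]={"scene":f(*s,4.5,np.array([210,175])),"top":f(*t,5,np.array([230,180]))}
M={"white":(.046,0,.076),"blue":(.046,-.066,.076),"yellow":(.046,.066,.076),"red":(-.045,.04,.077),"green":(-.045,-.04,.077)}
def w(p,m): c,s=np.cos(p[2]),np.sin(p[2]); return np.array([p[0]+c*m[0]-s*m[1],p[1]+s*m[0]+c*m[1],m[2]+p[3]])
res=lambda p:np.concatenate([proj(w(p,M[k]),*D[n][1:])-obs[k][n] for k in M for n in BOX])
r=least_squares(res,[.51,.17,-.23,0]); P=r.x
if __name__=="__main__":
    print(P,r.fun.round(1).tolist())
    for k in M: print(k,tri([(obs[k][n],*D[n][1:]) for n in BOX]).round(4),w(P,M[k]).round(4))
E
python3 fit.py
```

```text
[ 0.51146284  0.16929767 -0.22428632 -0.00157848] [0.5, -0.2, -0.0, -0.5, 0.8, -0.1, -0.4, -0.6, 0.5, -0.4, 0.1, -0.3, -0.5, 0.2, -0.4, 0.7, -0.5, 0.6, -0.2, 0.8]
white [0.555  0.159  0.0749] [0.5563 0.1591 0.0744]
blue [0.5397 0.0943 0.0761] [0.5416 0.0947 0.0744]
yellow [0.5703 0.2237 0.0739] [0.571  0.2234 0.0744]
red [0.4778 0.218  0.0753] [0.4765 0.2183 0.0754]
green [0.4602 0.1402 0.0757] [0.4587 0.1403 0.0754]
```

```bash
cat > act.py <<'E'
from fit import *
from workcell import arm
c,s=np.cos(P[2]),np.sin(P[2])
R=np.array([[-c,-s,0],[-s,c,0],[0,0,-1.]])
L=0.173
def at(m,z): q=w(P,(*m,0)); return np.array([q[0],q[1],z+L])
def F(): arm.hold(.05); return arm.read_state()["ft_force"]
def press(m,zstart,zmin,fmax):
    arm.servo_line(at(m,zstart),R,v=.15); f0=F(); log=[]
    z=zstart
    while z>zmin:
        z-=.001; arm.servo_line(at(m,z),R,v=.03); f=F()-f0; log.append((round(z*1e3),round(float(f[2]),1),round((arm.read_state()["eef_pos"][2]-L)*1e3,1)))
        if f[2]>fmax: break
    print("f0",f0.round(1),log,f.round(1),arm.read_state()["time_s"]); return z
def pic(n):
    i=arm.read_camera("scene"); np.savez(n+".npz",**i)
    x,y=210,175; a=cv2.resize(i["img"][150:300,200:380],None,fx=4,fy=4,interpolation=cv2.INTER_CUBIC); cv2.imwrite(f"pics/{n}.png",a[:,:,::-1])
E
python3 - <<'E'
from act import *
arm.move_gripper(0.0,20)
arm.move_to(at((.047,0),.16),R)
print(arm.read_state()["time_s"],arm.read_state()["opening"])
press((.047,0),.088,.066,15)
arm.servo_line(at((.047,0),.16),R,v=.15)
pic("w1"); print(arm.read_state()["time_s"])
E
```

```text
2.9917 -0.002350745063078529
f0 [-0.6 -0.  -0.1] [(87, -0.6, np.float64(87.5)), (86, 0.5, np.float64(86.0)), (85, -0.6, np.float64(84.9)), (84, -0.1, np.float64(84.0)), (83, 0.3, np.float64(83.0)), (82, -0.1, np.float64(82.0)), (81, 0.1, np.float64(81.0)), (80, 0.9, np.float64(79.9)), (79, 1.8, np.float64(79.2)), (78, 3.1, np.float64(78.2)), (77, 3.2, np.float64(77.1)), (76, 3.5, np.float64(75.9)), (75, 1.8, np.float64(74.8)), (74, 1.7, np.float64(73.8)), (73, 1.5, np.float64(72.9)), (72, 1.3, np.float64(71.8)), (71, 1.7, np.float64(70.9)), (70, 4.8, np.float64(70.2)), (69, 14.7, np.float64(70.1)), (68, 23.8, np.float64(70.0))] [-6.8 -2.7 23.8] 9.675
10.4917
```

View pics/w1.png

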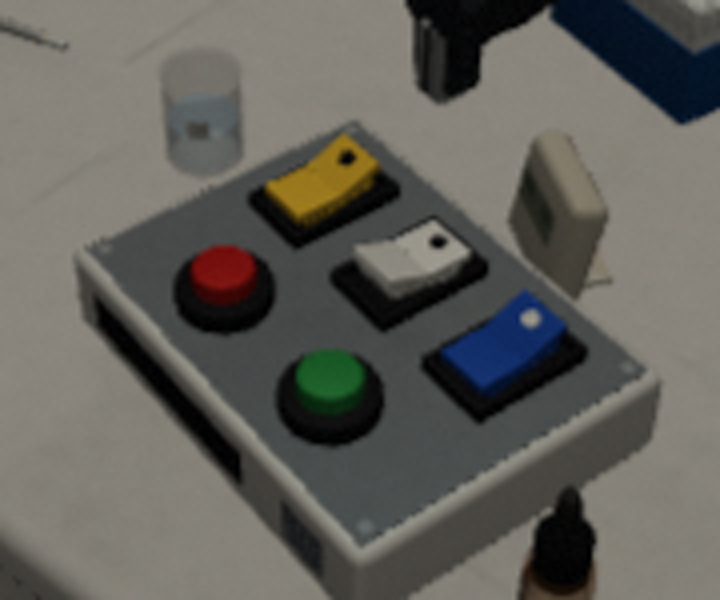

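The white rocker at (425,255) now lies with its dot end level and its near end up, so it is on. It met the stop at 70 mm, as expected. The other controls are unchanged, so blue is next.

```bash
python3 - <<'E'
from act import *
m=(.047,-.066)
arm.servo_line(at(m,.13),R,v=.15)
press(m,.083,.066,15)
arm.servo_line(at(m,.16),R,v=.15)
pic("b1"); print(arm.read_state()["time_s"])
E
```

```text
f0 [0.8 0.1 0.8] [(82, -1.2, np.float64(82.5)), (81, -1.2, np.float64(81.0)), (80, 0.1, np.float64(79.9)), (79, 1.2, np.float64(79.1)), (78, 1.8, np.float64(78.2)), (77, 1.5, np.float64(77.1)), (76, 1.7, np.float64(75.9)), (75, 1.1, np.float64(74.8)), (74, 1.0, np.float64(73.8)), (73, 0.4, np.float64(72.9)), (72, 0.3, np.float64(71.9)), (71, 0.4, np.float64(70.9)), (70, 4.4, np.float64(70.3)), (69, 14.5, np.float64(70.1)), (68, 25.6, np.float64(69.9))] [-10.2  -2.7  25.6] 16.1417
16.9583
```

View pics/b1.png

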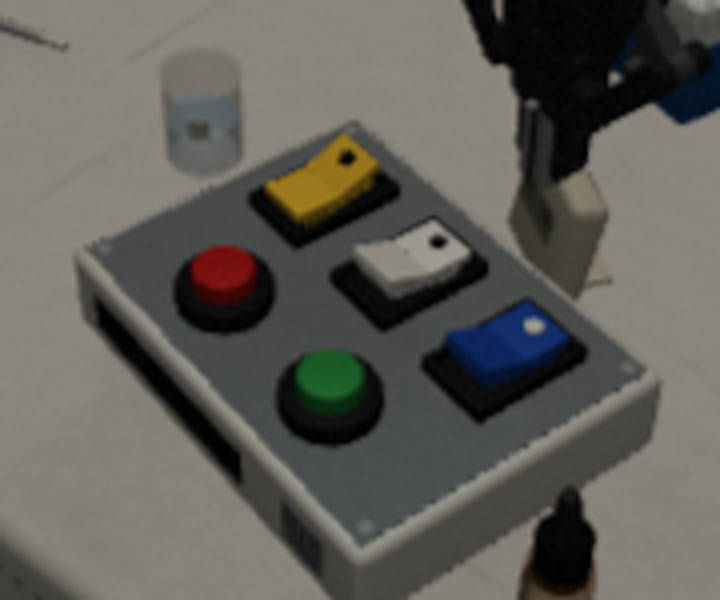

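Blue at (507,338) is also on, with its dot end level and the stop felt at 70 mm. Now green.

```bash
python3 - <<'E'
from act import *
m=(-.045,-.04)
arm.servo_line(at(m,.13),R,v=.15)
press(m,.082,.066,15)
arm.hold(.5); s=arm.read_state(); print(s["ft_force"].round(1),s["eef_pos"]-[0,0,L],s["time_s"])
pic("g1")
E
```

```text
f0 [0.2 1.  0.1] [(81, -0.1, np.float64(81.6)), (80, -0.2, np.float64(80.0)), (79, 0.3, np.float64(79.0)), (78, -0.0, np.float64(77.9)), (77, 1.3, np.float64(77.1)), (76, 1.5, np.float64(76.1)), (75, 2.7, np.float64(75.1)), (74, 3.2, np.float64(74.1)), (73, 4.4, np.float64(73.1)), (72, 4.2, np.float64(72.1)), (71, 9.7, np.float64(71.4)), (70, 21.7, np.float64(71.2))] [-6.2 -3.8 21.7] 21.8917
[-5.2 -1.8 22. ] [0.45891016 0.14026874 0.07122117] 22.3917
```

View pics/g1.png

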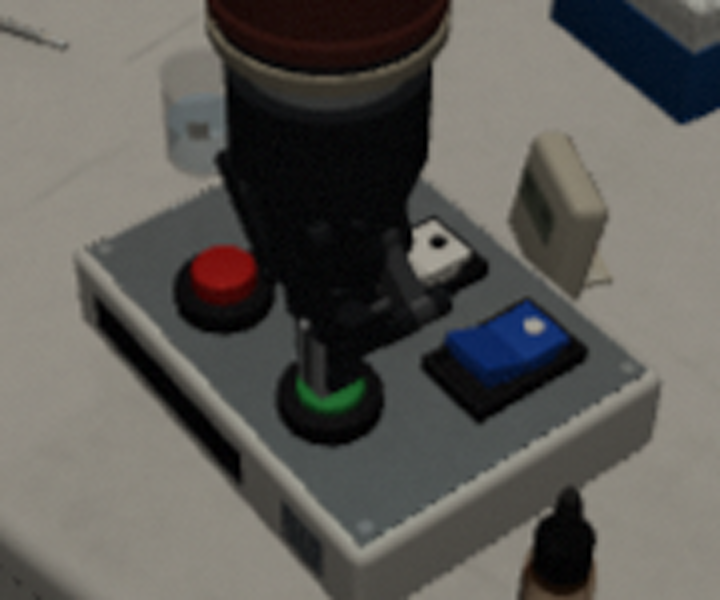

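The fingers at (325,385) hold the green button down at its stop (71.2 mm, 22 N). White and blue are on, and red and the loose items look undisturbed.

```bash
python3 -c "
from workcell import arm
print(arm.job_done())"
```

```text
the job is handed in; nothing more can be done
None
```

The job is handed in: white was switched on first, then blue, and the fingers are holding the green button fully in with about 22 N, at about 22 s of the 45 s allowed.

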